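# Make the hand slicer safe: park its carriage over the blade

### The job

Make the hand slicer safe to put away. With the fingertips, push the carriage along its rails until it drops into the park notch, where it covers the blade; only then press the food pusher in the carriage fully down. Push on the carriage itself rather than its pusher, never lift the pusher, keep the fingers off the blade, and leave the things standing round the slicer where they are.

Things in the scene. Friction and masses are not known exactly. Their poses are not given: they have to be found in the camera images.
- slicer: hand slicer (mandoline) on its clear catch box, standing firmly (does not move); white frame 123 wide (x), 400 long (y, loop handle at the +y end). Origin: middle of the underside, on the worktop, midway along the rails; y runs along the two side rails, z up. Rails from y -168 to +168, tops 90 above the worktop, nothing higher at the -y end; steel deck between them 76 above the worktop
- carriage (a joint): carriage position along the rails in m, 0 to 0.190, growing towards the slicer's +y; captive, starts at 0 to 0.050. Slides with about 2 N of friction. At 0.130 a spring roller drops into a V notch in the rail (16 mm wide, 4 mm deep): parked, right over the blade. From 6 mm short of it the carriage is drawn in by itself and the push falls to nothing; pushing it on out takes 6 to 7 N
- hopper: the carriage's grey body, 138 wide (x) x 124 long (y): upright end walls at both ends, flat, 120 wide, reaching from 92 to 122 above the worktop; collar in the middle, top 118 above the worktop. Origin: middle of the carriage, 90 above the worktop; same axes as the slicer
- push_face (a point): middle of the outer face of the carriage's end wall on the slicer's -y side, 107 above the worktop: the place to push, towards the slicer's +y. It moves with the carriage
- pusher (a joint): how far the food pusher (plunger in the middle of the carriage) is pressed down, in m: 0 raised, 0.018 fully down on the collar (hard stop); below 0 it is being drawn out upwards. It stays where it is left; pressing takes 2 to 3 N. Starts between 0 and 0.004
- knob: black knob on top of the food pusher: flange of 68 diameter and 4 thick, mushroom grip of 40 diameter, 18 high in all. Origin: middle of the flange's underside, 136 above the worktop when raised and 118 when down
- knob_top (a point): middle of the knob's flat top, 154 above the worktop when raised and 136 when down: the place to press, straight down. It moves with the carriage
- blade: steel blade lying slantwise across the deck, 105 x 13, about 79 above the worktop, its middle 35 from the slicer's origin towards +y. Origin: its middle. Not to be touched
- lemon: yellow lemon, 83 x 58 x 58, loose, to the right of the slicer. Origin: its underside
- tin: food tin, 75 diameter, 110 high, loose, to the left of the slicer. Origin: centre of its underside
- jar: spice jar with a green cap, 46 diameter, 106 high, loose, to the left of the slicer. Origin: centre of its underside
- garlic: garlic bulb, 60 across, loose, just beyond the slicer as seen from the robot. Origin: its underside

How it is judged:
On the way, in this order (a step that is already met when the one before it is completed fails the run):
1. the carriage rests in the park notch over the blade, the pusher still up (value of joint carriage between 0.127 and 0.133 m and value of joint pusher below 0.009 m), for 0.3 s.
2. the pusher is pressed fully down (value of joint pusher above 0.016 m), for 0.2 s.
At the end, for the whole second after the job is handed in: The carriage rests in the park notch (joint 0.130 within 3 mm), the pusher is down to within 2 mm of its stop, and the tin and jar are within 20 mm, the lemon and garlic within 30 mm of where they stood (value of joint carriage between 0.127 and 0.133 m and velocity of joint carriage between -0.005 and 0.005 m/s and value of joint pusher above 0.016 m and distance of each of tin, jar from where it was at the start of the episode below 0.02 m and distance of each of lemon, garlic from where it was at the start of the episode below 0.03 m); the robot touches nothing.
It fails at once if the pusher is lifted (drawn up by more than 5 mm) (value of joint pusher below -0.005 m).
It fails at once if the pusher's knob is used to move the carriage (more than 2 N from the fingers while the carriage is not within 8 mm of the notch) (contact force between the fingers and knob above 2 N and (value of joint carriage below 0.122 m or value of joint carriage above 0.138 m)).
It fails at once if the pusher is pressed down (more than 9 mm) while the carriage is not parked (value of joint pusher above 0.009 m and (value of joint carriage below 0.122 m or value of joint carriage above 0.138 m)).
It fails at once if the fingers touch the blade (contact force between the fingers and blade above 0.5 N).
It fails at once if a bystander is lifted or knocked away (distance of any of tin, jar from where it was at the start of the episode above 0.03 m or distance of any of lemon, garlic from where it was at the start of the episode above 0.04 m).
It also fails if it takes over 43 s, if anything falls off the work surface, if the arm or the gripper's body presses on something with over 40 N, if the wrist force passes 120 N, or if a joint passes its speed limit or range.

### The arm

A 7-joint arm with a two-finger parallel gripper is mounted at the origin on a cart in front of the work surface, level with it; the furniture and walls round the work are solid. World frame = base frame: x ahead of the robot, y to its left, z up, the work surface at z = 0. Lengths are in m, angles in rad, forces in N, time in s.
With the tool pointing down it reaches from about 0.4 to 0.85 m from the base axis. Payload 10.4 kg.
Tool frame: the origin (TCP) lies at the very end of the fingers, on their centre line; the grasp point (between the pads) lies r.tcp_to_grasp behind it (r.tcp_to_grasp is the distance from the TCP to the grasp point, in m); z points along the fingers, y is the line along which they close (so a half turn about z gives the same grasp; the last joint's range is limited). The gripper opens to 87 mm and grips with 3 to 60 N. Pads are 19 mm wide; open, the fingers measure 117 mm over their backs; the gripper's body (75 mm by 190 mm) begins 51 mm behind the grasp point.
Start: joints at [1.132, 0.332, -0.065, 1.46, 0.022, 1.35, -0.088], TCP at [0.252, -0.572, 0.187] pointing down, gripper open.
Joint ranges: [-2.6, 2.6], [-0.5, 2.12], [-1.47, 1.34], [0.16, 2.42], [-1.27, 4.41], [0.06, 2.06], [-2.6, 2.6]. Speed limits (rad/s): [2.22, 2.22, 2.79, 2.79, 3.14, 3.14, 3.14].

### API

Orientations are given as a unit quaternion [x, y, z, w].
In Python, from bench import monitor, cams, ticket, r gives the robot as it stands.
- The arm moves only by the shell command python3 -m crank 'ROWS' [OPENING] [FORCE]. ROWS is a JSON object whose one key "steps" holds a list of rows, each a list of 2 entries, a list of its own where there are three numbers: the shift along the world's x, y, z in units of 25 mm (1.0 is 25 mm), then the turn, a rotation vector about the world's x, y, z in units of 5 degrees (1.0 is 5 degrees). In form: {"steps": [[[x, y, z], [ax, ay, az]], ...]}. A call has 1 to 10 rows; each row shifts and turns the commanded pose from where the row before left it; what a row does not reach is not made up. A row lasts 1/12 s, in which the tool goes at most 41.7 mm and 7.16 degrees, less where a joint would pass 70% of its speed; a pose out of reach is approached as far as the arm can. A call is refused whole if a number of a shift passes 1 or a number of a turn 1, either way. A call with a gripper value outside its range is refused whole. OPENING is the finger opening in mm, from 0 to 87, set as the call begins (- or left out, the last holds). The fingers move at their own pace and stop on an object; FORCE is the grip in N (left out, the last holds). Time passes only in rows, so rows that do not move let the fingers close. It gives the time, the measured TCP pose, the force, the opening and the grip force at its end, in the units of the state.
- monitor.read_state(): the state, without advancing time (a new reading comes with each control period).
- cams.camera(name): name is "scene" or "top" or "wrist"; returns a dict with "pixels" (420x560x3 uint8, blue, green, red), "z_map" (420x560 float32, m along the optical axis (not along the pixel's ray), 0 where there is no reading), "vfov" (degrees; the focal length in pixels is half the picture's height over the tangent of half this angle, whatever the lens; pixels are square), "cx", "cy" (the principal point, pixels), "T" (4x4, takes a point from camera to world coordinates). Camera axes: x right, y up, looking along -z (the intrinsics and any distortion apply to the point x, -y, -z); pixel columns grow to the right and rows downward; lengths in m; the calibration is good to about 2 mm. A picture is of the moment at which its call begins.
- ticket.close_job(): hands the job in; it is judged then, once.
The state is a dict: "time": time; "joint_positions": joint angles; "joint_vel": joint speeds; "joint_torque": joint torques, N m; "ee_pos": TCP position; "eef_rot": TCP orientation; "ft_force": force on the tool from outside, world axes, zero at the start; "torque": the same for the moment, N m; "width": finger opening in m; "grip_force": force on a finger pad.
Only numpy, scipy, OpenCV 4.12 (cv2) and the standard library are available. Lean on these libraries where they do the work, as an engineer would, in place of code of your own. Each camera call takes 0.05 s, during which the arm holds its last target. There are 200 camera calls.

## Working session

There is one attempt and no reset: what is moved stays moved. The work goes in short steps, Python scripts to look and compute and a shell command to move; the robot and the scene stay as the last step left them, time stands still between calls to the robot, and variables do not carry over. Pictures are saved under pics/ and viewed, at most 10 in all, crops included, and the job is handed in when it is done.

```bash
mkdir -p pics
cat > h.py <<'E'
import numpy as np,cv2
from bench import monitor,cams,ticket,r
def grab(n):
    c=cams.camera(n); np.savez(f'pics/{n}.npz',**c); return c
def cloud(c):
    d=c['z_map'];h,w=d.shape;f=h/2/np.tan(np.radians(c['vfov'])/2)
    v,u=np.mgrid[:h,:w]
    P=np.stack([(u-c['cx'])/f*d,-(v-c['cy'])/f*d,-d],-1)
    W=P@c['T'][:3,:3].T+c['T'][:3,3]; W[d==0]=np.nan
    return W
E
python3 - <<'E'
from h import *
for n in('top','scene'):
    c=grab(n); cv2.imwrite(f'pics/{n}0.png',c['pixels']); print(n,[k for k in c],c['vfov'],c['T'].round(3).tolist())
s=monitor.read_state();print(s)
E
```

```text
top ['pixels', 'z_map', 'vfov', 'cx', 'cy', 'T'] 46.24367196157084 [[0.005, 0.989, -0.145, 0.366], [-1.0, 0.007, 0.014, 0.021], [0.015, 0.144, 0.989, 1.487], [0.0, 0.0, 0.0, 1.0]]
scene ['pixels', 'z_map', 'vfov', 'cx', 'cy', 'T'] 45.577643482351775 [[-0.638, 0.423, -0.644, -0.449], [-0.77, -0.328, 0.548, 0.86], [0.021, 0.845, 0.534, 0.964], [0.0, 0.0, 0.0, 1.0]]
{'time': 0.1, 'joint_positions': array([ 1.13240168,  0.3328278 , -0.06469268,  1.46081444,  0.02157123,
        1.34989423, -0.0884991 ]), 'joint_vel': array([ 7.48553705e-05, -1.52581101e-03, -2.11910954e-03, -1.87585410e-03,
       -1.17470268e-03,  1.35637841e-03,  2.30338668e-04]), 'joint_torque': array([ 1.70398471e-03, -6.24544859e+01,  2.49028491e-02, -3.90720928e+01,
       -6.14040834e-02,  3.64618725e-02,  5.25982637e-05]), 'ee_pos': array([ 0.25230008, -0.57140662,  0.18654203]), 'eef_rot': array([ 9.78466269e-01,  2.06405837e-01, -1.42965634e-04, -6.08438885e-04]), 'ft_force': array([ 0.15856639, -0.30378924, -0.47692022]), 'torque': array([-0.00520947,  0.04685384,  0.01836815]), 'grip_force': 0.0, 'width': 0.0869282185126297}
```

View pics/top0.png

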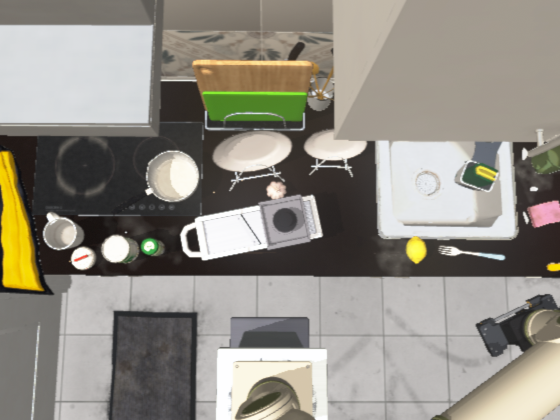

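View pics/scene0.png

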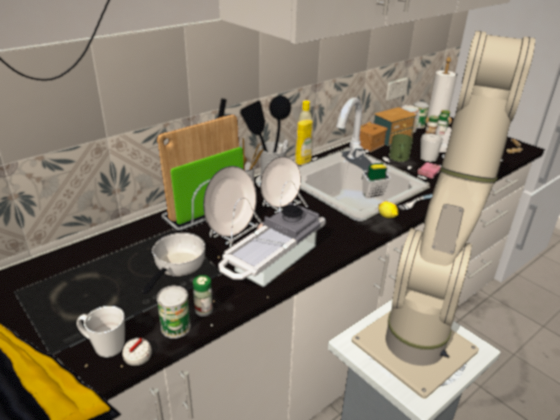

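The top view shows the slicer at about (185–320, 200–258). Its handle is at the left (world +y), the carriage is near (286,220) with its knob at (285,220), the garlic is at (276,189) and the lemon at (416,249). Next I'll measure in the depth cloud.

Run:
```python
from h import *
c=dict(np.load('pics/top.npz'));W=cloud(c)
im=c['pixels'][180:270,170:340];cv2.imwrite('pics/crop.png',cv2.resize(im,None,fx=4.7,fy=4.7,interpolation=cv2.INTER_CUBIC))
box=np.zeros(W.shape[:2],bool);box[185:268,175:330]=1
z=W[...,2]
def rect(lo,hi,n):
    m=(box&(z>lo)&(z<hi)).astype(np.uint8)
    k,l,st,ce=cv2.connectedComponentsWithStats(m)
    i=1+st[1:,4].argmax();p=W[l==i]
    print(n,len(p),st[i],'med z',np.median(p[:,2]).round(4),cv2.minAreaRect((p[:,:2]*1000).astype(np.float32)))
rect(.07,.1,'deck');rect(.07,.2,'all');rect(.105,.128,'hopper');rect(.145,.17,'knobtop');rect(.132,.17,'knob')
for v,u in[(220,285),(189,276),(249,416),(240,190),(150,250),(145,330),(248,118),(247,152)]:print(v,u,W[v,u].round(3))
```

```text
deck 3760 [ 180  195  142   66 3760] med z 0.0794 ((487.9502258300781, 64.49040222167969), (130.30291748046875, 397.8572998046875), 11.517939567565918)
all 5731 [ 180  195  142   66 5731] med z 0.0862 ((491.43927001953125, 65.11308288574219), (138.43214416503906, 398.014404296875), 11.799091339111328)
hopper 1270 [ 259  196   51   51 1270] med z 0.1148 ((511.3691711425781, -31.35205078125), (119.55718994140625, 125.34370422363281), 11.584171295166016)
knobtop 166 [277 213  15  15 166] med z 0.1531 ((510.44610595703125, -30.691638946533203), (38.3023567199707, 38.21757507324219), 88.75198364257812)
knob 474 [272 208  25  25 474] med z 0.1424 ((511.296142578125, -31.21349334716797), (66.2029037475586, 66.62174224853516), 45.706661224365234)
220 285 [ 0.51  -0.033  0.151]
189 276 [ 0.611 -0.01   0.06 ]
249 416 [ 0.438 -0.418  0.058]
240 190 [0.464 0.246 0.002]
150 250 [0.721 0.066 0.091]
145 330 [ 0.742 -0.169  0.074]
248 118 [0.433 0.429 0.109]
247 152 [0.437 0.337 0.101]
```

View pics/crop.png

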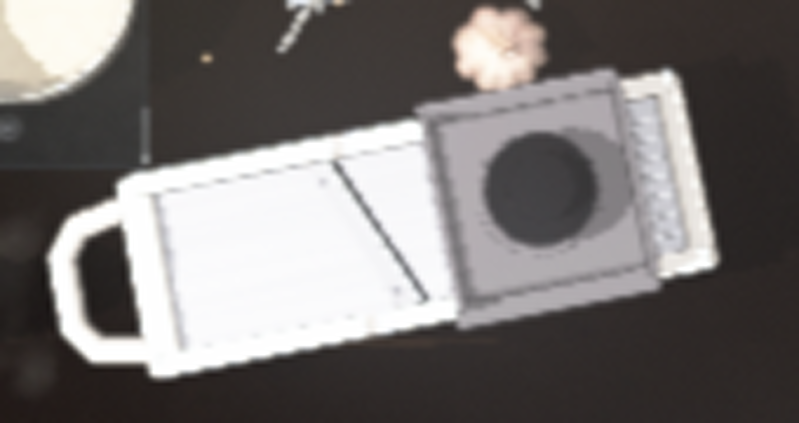

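Run:
```python
from h import *
print(r.tcp_to_grasp)
for n in('top','scene'):
    W=cloud(dict(np.load(f'pics/{n}.npz'))).reshape(-1,3);W=W[~np.isnan(W[:,0])]
    for y in np.arange(-.2,.25,.05):
        print(n,y.round(2),[W[(abs(W[:,1]-y)<.026)&(abs(W[:,0]-x)<.0125),2].max(initial=0).round(3) for x in np.arange(.4,.74,.025)])
```

```text
0.0187
top -0.2 [np.float64(0.008), np.float64(0.009), np.float64(0.007), np.float64(0.008), np.float64(0.007), np.float64(0.01), np.float64(0.008), np.float64(0.01), np.float64(1.085), np.float64(0.008), np.float64(0.009), np.float64(0.063), np.float64(0.113), np.float64(0.072)]
top -0.15 [np.float64(0.011), np.float64(0.007), np.float64(0.008), np.float64(0.096), np.float64(0.091), np.float64(0.088), np.float64(0.085), np.float64(0.007), np.float64(1.083), np.float64(0.01), np.float64(0.011), np.float64(0.053), np.float64(0.117), np.float64(0.061)]
top -0.1 [np.float64(0.008), np.float64(0.008), np.float64(0.103), np.float64(0.127), np.float64(0.13), np.float64(0.13), np.float64(0.129), np.float64(0.127), np.float64(1.082), np.float64(1.072), np.float64(1.029), np.float64(0.984), np.float64(0.944), np.float64(0.902)]
top -0.05 [np.float64(0.008), np.float64(0.009), np.float64(0.118), np.float64(0.145), np.float64(0.16), np.float64(0.159), np.float64(0.146), np.float64(0.121), np.float64(0.098), np.float64(0.047), np.float64(0.019), np.float64(0.009), np.float64(0.061), np.float64(0
[... 3146 characters left out ...]
1), np.float64(0.092), np.float64(0.0), np.float64(0.0), np.float64(0.059), np.float64(0.14), np.float64(0.13), np.float64(0.109), np.float64(0.226)]
scene 0.15 [np.float64(0.094), np.float64(0.094), np.float64(0.08), np.float64(0.081), np.float64(0.08), np.float64(0.095), np.float64(0.092), np.float64(0.001), np.float64(0.005), np.float64(0.029), np.float64(0.014), np.float64(0.109), np.float64(0.185), np.float64(0.21)]
scene 0.2 [np.float64(0.094), np.float64(0.092), np.float64(0.088), np.float64(0.089), np.float64(0.087), np.float64(0.094), np.float64(0.008), np.float64(0.007), np.float64(0.007), np.float64(0.006), np.float64(0.07), np.float64(0.117), np.float64(0.142), np.float64(0.001)]
```

```bash
python3 -m crank '{"steps":[[[0.62,0.97,0],[0,0,0.87]],[[0.62,0.97,0],[0,0,0.87]],[[0.62,0.97,0],[0,0,0.87]],[[0.62,0.97,0],[0,0,0.87]],[[0.62,0.97,0],[0,0,0.87]],[[0.62,0.97,0],[0,0,0.87]],[[0.62,0.97,0],[0,0,0.87]],[[0.62,0.97,0],[0,0,0.87]],[[0.62,0.97,0],[0,0,0.87]]]}' 0 20; python3 -m crank '{"steps":[[[0.62,0.97,0],[0,0,0.87]],[[0.62,0.97,0],[0,0,0.87]],[[0.62,0.97,0],[0,0,0.87]],[[0.62,0.97,0],[0,0,0.87]],[[0.62,0.97,0],[0,0,0.87]],[[0.62,0.97,0],[0,0,0.87]],[[0.62,0.97,0],[0,0,0.87]],[[0.62,0.97,0],[0,0,0.87]],[[0.62,0.97,0],[0,0,0.87]],[[0,0,0],[0,0,0]]]}'
cat >> h.py <<'E'
K=np.array([.5113,-.0313]);th=np.radians(11.7);D=np.array([-np.sin(th),np.cos(th)]);X=np.array([np.cos(th),np.sin(th)])
def st():
    s=monitor.read_state();p=s['ee_pos'];q=p[:2]-K
    from scipy.spatial.transform import Rotation as R
    print('t',s['time'].__round__(2),'p',p.round(4),'along',(q@D).round(4),'across',(q@X).round(4),'F',s['ft_force'].round(2),'w',s['width'].__round__(4));print(R.from_quat(s['eef_rot']).as_matrix().round(3).tolist(), s['joint_positions'].round(2))
E
python3 -c "
from h import *
st()"
```

```text
time: 0.85
ee_pos: [0.3923, -0.3521, 0.187]
eef_rot: [0.852, 0.524, -0.0, -0.0]
ft_force: [0.1, 0.4, -0.2]
width: 0.0349
grip_force: 0.0
time: 1.68
ee_pos: [0.5336, -0.1288, 0.1871]
eef_rot: [0.624, 0.782, 0.001, -0.001]
ft_force: [-0.4, 0.2, -0.1]
width: 0.0003
grip_force: 0.0
t 1.68 p [ 0.5336 -0.1288  0.1871] along -0.1 across 0.0021 F [-0.4   0.22 -0.13] w 0.0003
[[-0.222, 0.975, 0.001], [0.975, 0.222, 0.003], [0.003, 0.001, -1.0]] [ 0.64  0.21 -0.55  1.64  0.11  1.32  0.29]
```

```bash
python3 -m crank '{"steps":[[[0,0,-0.66],[0,0,-0.2]],[[0,0,-0.66],[0,0,0]],[[0,0,-0.66],[0,0,0]],[[0,0,-0.66],[0,0,0]],[[0,0,-0.66],[0,0,0]],[[0,0,0],[0,0,0]],[[0,0,0],[0,0,0]]]}'
python3 - <<'E'
from h import *
st();c=grab('wrist');cv2.imwrite('pics/w1.png',c['pixels'])
E
```

```text
time: 2.27
ee_pos: [0.5308, -0.1352, 0.1043]
eef_rot: [0.635, 0.772, -0.0, -0.001]
ft_force: [0.2, 0.3, 0.5]
width: 0.0005
grip_force: 0.0
t 2.27 p [ 0.5308 -0.1352  0.1043] along -0.1057 across -0.002 F [0.23 0.35 0.47] w 0.0005
[[-0.193, 0.981, -0.002], [0.981, 0.193, 0.001], [0.001, -0.002, -1.0]] [ 0.63  0.27 -0.54  1.75  0.15  1.16  0.24]
```

View pics/w1.png

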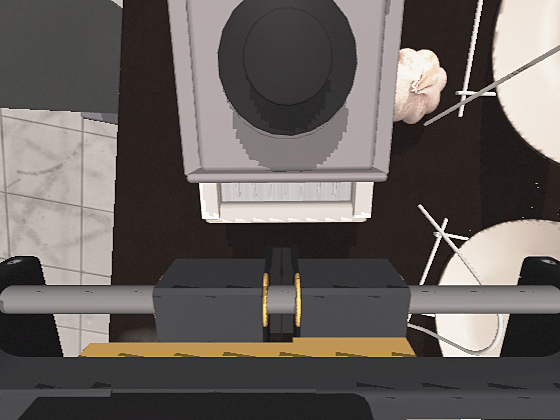

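The wrist view shows the closed fingers (280,290) centred behind the carriage's end wall (185–388, row 175), with the knob at (287,60). I'll push along the rails from here.

```bash
python3 -m crank '{"steps":[[[-0.1,0.49,0],[0,0,0]],[[-0.1,0.49,0],[0,0,0]],[[-0.04,0.2,0],[0,0,0]],[[-0.04,0.2,0],[0,0,0]],[[-0.04,0.2,0],[0,0,0]],[[-0.04,0.2,0],[0,0,0]],[[-0.04,0.2,0],[0,0,0]],[[-0.04,0.2,0],[0,0,0]]]}'; python3 -c "
from h import *
st()"
```

```text
time: 2.98
ee_pos: [0.5204, -0.0804, 0.1048]
eef_rot: [0.635, 0.772, 0.0, 0.0]
ft_force: [0.5, 0.2, 0.5]
width: 0.0001
grip_force: 0.0
t 2.98 p [ 0.5204 -0.0804  0.1048] along -0.0499 across -0.001 F [0.54 0.24 0.48] w 0.0001
[[-0.193, 0.981, 0.0], [0.981, 0.193, 0.0], [-0.0, 0.0, -1.0]] [ 0.58  0.23 -0.58  1.8   0.14  1.15  0.15]
```

```bash
cat >> h.py <<'E'
def knob(n='top'):
    W=cloud(grab(n)).reshape(-1,3);s=(W[:,2]>.146)&(W[:,2]<.165)&(np.abs(W[:,0]-.5)<.06)&(np.abs(W[:,1])<.15)
    return W[s]
E
python3 - <<'E'
from h import *
c=grab('wrist');cv2.imwrite('pics/w2.png',c['pixels']);W=cloud(c)
m=(W[...,2]>.147)&(W[...,2]<.16);m[200:]=0
p=W[m];print(len(p));r_=cv2.minAreaRect((p[:,:2]*1000).astype(np.float32));print(r_, (np.array(r_[0])/1000-K)@D,np.median(p[:,2]))
st()
E
```

```text
3918
((512.7334594726562, -24.64803695678711), (39.74021911621094, 28.62067413330078), 11.403186798095703) 0.006223066577863904 0.15326746057943963
t 3.03 p [ 0.5203 -0.0792  0.1048] along -0.0487 across -0.0009 F [-0.52  0.17 -0.03] w 0.0003
[[-0.194, 0.981, 0.0], [0.981, 0.194, 0.0], [0.0, 0.0, -1.0]] [ 0.58  0.23 -0.58  1.8   0.14  1.15  0.15]
```

View pics/w2.png

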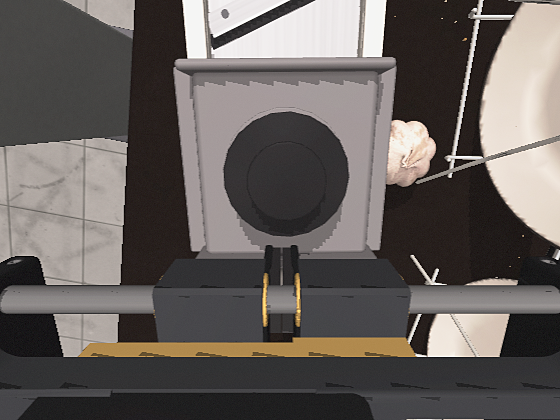

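The fingers (280,265) now sit at the end wall (row ~250), and my mask cut off part of the knob (285,185). I'll redo that estimate from the same frame.

```bash
cat >> h.py <<'E'
def kn(c):
    W=cloud(c);m=(W[...,2]>.147)&(W[...,2]<.16);m[245:]=0
    k,l,s,_=cv2.connectedComponentsWithStats(m.astype(np.uint8));p=W[l==1+s[1:,4].argmax()]
    q=cv2.minAreaRect((p[:,:2]*1000).astype(np.float32));print(q,'knob along',((np.array(q[0])/1000-K)@D).round(4),'across',((np.array(q[0])/1000-K)@X).round(4),'z',np.median(p[:,2]))
E
python3 -c "
from h import *
kn(dict(np.load('pics/wrist.npz')))"
```

```text
((513.6072387695312, -30.00018310546875), (39.440635681152344, 39.37481689453125), 51.895076751708984) knob along 0.0008 across 0.0025 z 0.1532346324430749
```

Run:
```python
from h import *
for n in('top','scene'):
    c=grab(n);W=cloud(c)
    m=(W[...,2]>.105)&(W[...,2]<.128)&(abs(W[...,0]-.5)<.1)&(abs(W[...,1])<.17);p=W[m]-[*K,0];a=p[:,:2]@D;b=p[:,:2]@X;print(n,len(p),np.percentile(a,[.5,2,98,99.5]).round(4),np.percentile(b,[.5,99.5]).round(4))
c=dict(np.load('pics/scene.npz'));cv2.imwrite('pics/s2.png',cv2.resize(c['pixels'][170:290,200:360],None,fx=5,fy=5))
```

```text
top 744 [-0.0202 -0.0164  0.0615  0.0622] [-0.0546  0.0552]
scene 703 [-0.0601 -0.0577  0.0673  0.0692] [-0.0571  0.0592]
```

View pics/s2.png

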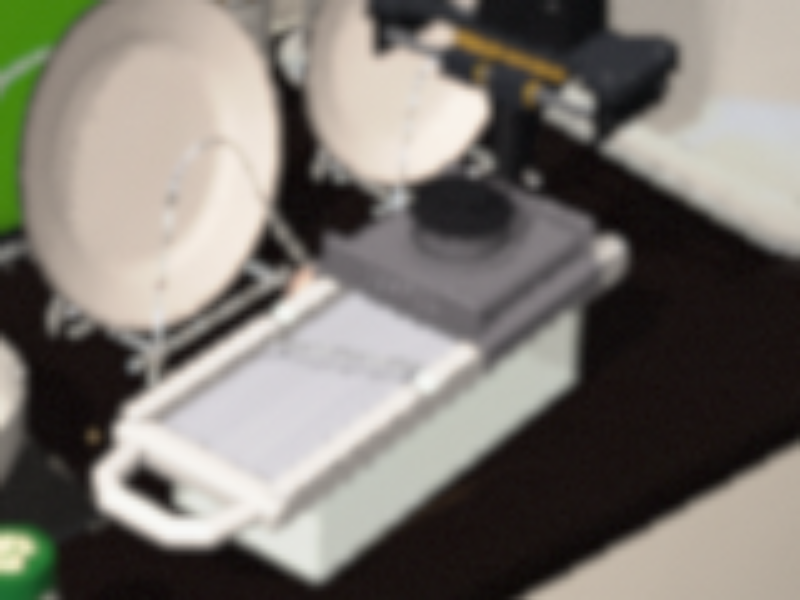

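Run:
```python
from h import *
W=cloud(dict(np.load('pics/wrist.npz')))
for v in range(235,300,5):
    print(v,[( ((W[v,u,:2]-K)@D).round(4),W[v,u,2].round(4)) for u in (230,268,274,292,296,320)])
W=cloud(dict(np.load('pics/scene.npz'))).reshape(-1,3)
q=(W[:,:2]-K);a=q@D;b=q@X
for z in np.arange(.1,.2,.01):
    m=(abs(W[:,2]-z)<.005)&(a>-.09)&(a<-.025)&(abs(b)<.05)
    m&=(a<-.04)
    if m.sum():print(z.round(2),m.sum(),a[m].min().round(4),a[m].max().round(4),b[m].min().round(4),b[m].max().round(4))
```

```text
235 [(np.float64(-0.0411), np.float64(0.115)), (np.float64(-0.0419), np.float64(0.1136)), (np.float64(-0.0319), np.float64(0.1401)), (np.float64(-0.032), np.float64(0.14)), (np.float64(-0.0316), np.float64(0.1412)), (np.float64(-0.0421), np.float64(0.1141))]
240 [(np.float64(-0.0451), np.float64(0.1138)), (np.float64(-0.0453), np.float64(0.1138)), (np.float64(-0.045), np.float64(0.1148)), (np.float64(-0.0454), np.float64(0.1142)), (np.float64(-0.0454), np.float64(0.1143)), (np.float64(-0.0454), np.float64(0.1144))]
245 [(np.float64(-0.0485), np.float64(0.1142)), (np.float64(-0.0373), np.float64(0.1415)), (np.float64(-0.0491), np.float64(0.1134)), (np.float64(-0.0381), np.float64(0.1401)), (np.float64(-0.038), np.float64(0.1404)), (np.float64(-0.0495), np.float64(0.1133))]
250 [(np.float64(-0.0518), np.float64(0.1147)), (np.float64(-0.0375), np.float64(0.1481)), (np.float64(-0.0391), np.float64(0.1446)), (np.float64(-0.038), np.float64(0.1474)), (np.float64(-0.0375), np.float64(0.1486)), (np.float64(-0.053), np.float64(0.1135))]
255 [(np.float64(-0.0553), np.float64(0.115)), (np.float
[... 1975 characters left out ...]
float64(0.2253)), (np.float64(-0.0119), np.float64(0.2327))]
295 [(np.float64(-0.0127), np.float64(0.2334)), (np.float64(-0.0167), np.float64(0.2271)), (np.float64(-0.0173), np.float64(0.2262)), (np.float64(-0.0172), np.float64(0.2263)), (np.float64(-0.0169), np.float64(0.2268)), (np.float64(-0.0126), np.float64(0.234))]
0.1 1 -0.0557 -0.0557 -0.0475 -0.0475
0.11 35 -0.061 -0.0401 -0.0499 0.0019
0.12 52 -0.061 -0.0405 -0.0495 0.049
0.13 1 -0.0516 -0.0516 0.0096 0.0096
0.14 7 -0.0522 -0.0401 -0.0086 0.0041
0.15 11 -0.0605 -0.04 -0.0096 0.0055
0.16 7 -0.0613 -0.0408 -0.0115 0.0077
0.17 9 -0.0609 -0.0409 -0.0135 0.0126
0.18 10 -0.0566 -0.0404 -0.0141 0.0022
0.19 8 -0.0548 -0.0411 -0.0153 0.0049
```

The depth data shows why there was no contact. The real fingertips are at z≈0.139, about 34 mm above the reported TCP z, so they passed over the end wall and stopped just short of the knob flange. The carriage hasn't moved. I'll retreat, lower, and re-measure the tips.

```bash
python3 -m crank '{"steps":[[[0.04,-0.2,0],[0,0,0]],[[0.1,-0.5,0],[0,0,0]],[[0.1,-0.5,0],[0,0,0]],[[0.12,-0.6,0],[0,0,0]],[[0.12,-0.6,0],[0,0,0]],[[0,0,0],[0,0,0]],[[0,0,-0.4],[0,0,0]],[[0,0,-0.4],[0,0,0]],[[0,0,0],[0,0,0]],[[0,0,0],[0,0,0]]]}'
cat >> h.py <<'E'
def tip(c):
    W=cloud(c)
    for u in(268,274,292,296):
        q=W[180:275,u];a=(q[:,:2]-K)@D;t=monitor.read_state()['ee_pos'];ta=(t[:2]-K)@D
        m=(abs(a-ta)<.02)&(abs(q[:,2]-t[2]-.04)<.06)&(q[:,2]>.085)
        print(u,[(180+i,a[i].round(4),q[i,2].round(4)) for i in np.where(m)[0][:30:3]])
E
python3 - <<'E'
from h import *
st();c=grab('wrist');tip(c);kn(c);cv2.imwrite('pics/w3.png',c['pixels'])
E
```

```text
time: 3.97
ee_pos: [0.5317, -0.1399, 0.0836]
eef_rot: [0.635, 0.773, -0.0, -0.001]
ft_force: [0.7, 0.5, 0.8]
width: 0.0004
grip_force: 0.0
t 3.97 p [ 0.5317 -0.1399  0.0836] along -0.1105 across -0.002 F [0.72 0.49 0.77] w 0.0004
[[-0.194, 0.981, -0.002], [0.981, 0.194, 0.001], [0.001, -0.002, -1.0]] [ 0.63  0.3  -0.53  1.76  0.17  1.12  0.24]
268 [(np.int64(218), np.float64(-0.093), np.float64(0.0856)), (np.int64(247), np.float64(-0.0981), np.float64(0.1229)), (np.int64(250), np.float64(-0.0982), np.float64(0.1268)), (np.int64(253), np.float64(-0.0981), np.float64(0.1311)), (np.int64(256), np.float64(-0.0983), np.float64(0.1344)), (np.int64(259), np.float64(-0.0984), np.float64(0.1379)), (np.int64(262), np.float64(-0.098), np.float64(0.1421)), (np.int64(265), np.float64(-0.0982), np.float64(0.1452)), (np.int64(268), np.float64(-0.0985), np.float64(0.1477)), (np.int64(271), np.float64(-0.0985), np.float64(0.1508))]
274 [(np.int64(247), np.float64(-0.1), np.float64(0.1185)), (np.int64(250), np.float64(-0.0995), np.float64(0.1239)), (np.int64(253), np.float64(-0.0998), np.float64(0.127
[... 1032 characters left out ...]
, np.float64(0.1198)), (np.int64(248), np.float64(-0.0983), np.float64(0.1242)), (np.int64(251), np.float64(-0.0988), np.float64(0.1271)), (np.int64(254), np.float64(-0.0984), np.float64(0.132)), (np.int64(257), np.float64(-0.0982), np.float64(0.1362)), (np.int64(260), np.float64(-0.0984), np.float64(0.1394)), (np.int64(263), np.float64(-0.0982), np.float64(0.1431)), (np.int64(266), np.float64(-0.0989), np.float64(0.145)), (np.int64(269), np.float64(-0.0987), np.float64(0.1487)), (np.int64(272), np.float64(-0.0989), np.float64(0.1513))]
((514.6793823242188, -34.58940124511719), (39.60075759887695, 30.630414962768555), 10.897897720336914) knob along -0.0039 across 0.0026 z 0.15330883729291928
```

View pics/w3.png

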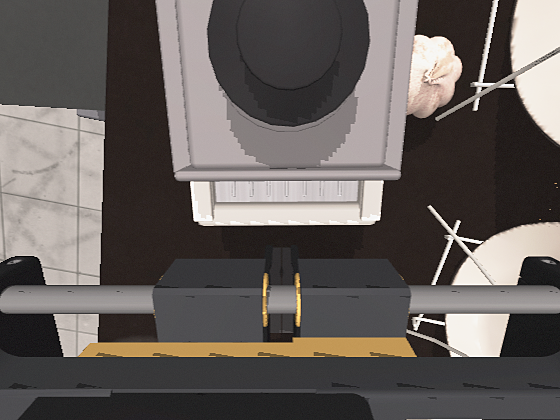

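The fingertips read z≈0.120 against 0.084 reported, so the offset is about 36 mm and steady. I'll lower to put the tips at about 0.106, on the end wall, and push.

```bash
python3 -m crank '{"steps":[[[0,0,-0.27],[0,0,0]],[[0,0,-0.27],[0,0,0]],[[-0.1,0.49,0],[0,0,0]],[[-0.1,0.49,0],[0,0,0]],[[-0.04,0.2,0],[0,0,0]],[[-0.04,0.2,0],[0,0,0]],[[-0.04,0.2,0],[0,0,0]],[[-0.04,0.2,0],[0,0,0]],[[-0.04,0.2,0],[0,0,0]]]}'
python3 - <<'E'
from h import *
st();c=grab('wrist');kn(c);st()
E
```

```text
time: 4.77
ee_pos: [0.523, -0.0926, 0.0717]
eef_rot: [0.636, 0.772, -0.0, 0.001]
ft_force: [3.0, -6.1, -1.2]
width: 0.0004
grip_force: 3.1
t 4.77 p [ 0.523  -0.0926  0.0717] along -0.0624 across -0.0009 F [ 2.99 -6.1  -1.23] w 0.0004
[[-0.192, 0.981, 0.002], [0.981, 0.192, -0.002], [-0.002, 0.001, -1.0]] [ 0.58  0.27 -0.56  1.83  0.17  1.09  0.15]
((511.400634765625, -19.09609603881836), (39.51056671142578, 39.37913513183594), 1.8688480854034424) knob along 0.0119 across 0.0026 z 0.15324919326438383
t 4.82 p [ 0.5227 -0.0911  0.0717] along -0.0609 across -0.0009 F [ 0.7  -0.47  0.64] w 0.0009
[[-0.193, 0.981, 0.001], [0.981, 0.193, -0.001], [-0.001, 0.001, -1.0]] [ 0.58  0.27 -0.56  1.83  0.17  1.09  0.15]
```

```bash
python3 -m crank '{"steps":[[[-0.06,0.29,0],[0,0,0]],[[-0.06,0.29,0],[0,0,0]],[[-0.06,0.29,0],[0,0,0]],[[-0.06,0.29,0],[0,0,0]],[[-0.06,0.29,0],[0,0,0]],[[-0.06,0.29,0],[0,0,0]],[[-0.06,0.29,0],[0,0,0]],[[-0.06,0.29,0],[0,0,0]],[[-0.06,0.29,0],[0,0,0]]]}'
python3 - <<'E'
from h import *
st();c=grab('wrist');kn(c);st()
E
```

```text
time: 5.57
ee_pos: [0.5098, -0.0276, 0.0717]
eef_rot: [0.636, 0.772, -0.0, 0.001]
ft_force: [3.7, -7.0, -1.0]
width: 0.0004
grip_force: 3.8
t 5.57 p [ 0.5098 -0.0276  0.0717] along 0.0039 across -0.0007 F [ 3.72 -6.96 -1.  ] w 0.0004
[[-0.191, 0.982, 0.002], [0.982, 0.191, -0.002], [-0.002, 0.002, -1.0]] [ 0.51  0.24 -0.61  1.87  0.15  1.08  0.04]
((498.0485534667969, 45.720237731933594), (39.478328704833984, 39.55297088623047), 71.85213470458984) knob along 0.0781 across 0.0026 z 0.1532512645225983
t 5.62 p [ 0.5093 -0.0254  0.0717] along 0.0062 across -0.0007 F [ 2.24 -0.05 -0.08] w 0.0006
[[-0.193, 0.981, 0.001], [0.981, 0.193, -0.001], [-0.001, 0.001, -1.0]] [ 0.51  0.24 -0.61  1.88  0.15  1.08  0.03]
```

```bash
python3 -m crank '{"steps":[[[-0.03,0.12,0],[0,0,0]],[[-0.03,0.12,0],[0,0,0]],[[-0.03,0.12,0],[0,0,0]],[[-0.03,0.12,0],[0,0,0]],[[-0.03,0.12,0],[0,0,0]],[[0,0,0],[0,0,0]],[[0,0,0],[0,0,0]]]}'
python3 - <<'E'
from h import *
c=grab('wrist');kn(c);st()
E
```

```text
time: 6.2
ee_pos: [0.505, -0.0107, 0.0713]
eef_rot: [0.635, 0.772, 0.0, -0.0]
ft_force: [-0.4, -1.0, -0.1]
width: 0.0005
grip_force: 0.1
((494.8633117675781, 62.87986755371094), (39.387935638427734, 39.52389144897461), 9.165460586547852) knob along 0.0956 across 0.003 z 0.1532600193696526
t 6.25 p [ 0.5049 -0.0108  0.0712] along 0.0214 across -0.0021 F [ 0.19  0.27 -0.43] w 0.0003
[[-0.193, 0.981, -0.001], [0.981, 0.193, 0.0], [0.001, -0.001, -1.0]] [ 0.49  0.23 -0.62  1.89  0.15  1.07  0.01]
```

```bash
python3 -m crank '{"steps":[[[-0.01,0.06,0],[0,0,0]],[[-0.01,0.06,0],[0,0,0]],[[0,0,0],[0,0,0]],[[0,0,0],[0,0,0]]]}'
python3 - <<'E'
from h import *
c=grab('wrist');kn(c);st()
E
```

```text
time: 6.58
ee_pos: [0.5044, -0.0077, 0.0711]
eef_rot: [0.635, 0.772, -0.0, -0.0]
ft_force: [-0.0, -1.0, 0.4]
width: 0.0006
grip_force: 0.4
((494.1296081542969, 66.08430480957031), (39.56861114501953, 39.28269958496094), 12.856877326965332) knob along 0.0988 across 0.0029 z 0.15325883546865254
t 6.63 p [ 0.5045 -0.0076  0.0712] along 0.0246 across -0.0019 F [-0.43  0.01  0.49] w 0.0005
[[-0.193, 0.981, -0.0], [0.981, 0.193, 0.0], [0.001, -0.0, -1.0]] [ 0.49  0.23 -0.62  1.89  0.15  1.07  0.  ]
```

```bash
python3 -m crank '{"steps":[[[-0.01,0.04,0],[0,0,0]],[[-0.01,0.04,0],[0,0,0]],[[0,0,0],[0,0,0]],[[0,0,0],[0,0,0]]]}'
python3 - <<'E'
from h import *
c=grab('wrist');kn(c);st()
E
python3 -m crank '{"steps":[[[-0.01,0.04,0],[0,0,0]],[[-0.01,0.04,0],[0,0,0]],[[0,0,0],[0,0,0]],[[0,0,0],[0,0,0]]]}'
python3 - <<'E'
from h import *
c=grab('wrist');kn(c);st()
E
```

```text
time: 6.97
ee_pos: [0.5042, -0.0054, 0.0713]
eef_rot: [0.635, 0.772, 0.0, -0.0]
ft_force: [0.5, 0.6, 0.9]
width: 0.0006
grip_force: 0.0
((493.55865478515625, 68.42145538330078), (39.54921340942383, 39.367950439453125), 22.387706756591797) knob along 0.1012 across 0.0028 z 0.15326522641860446
t 7.02 p [ 0.5042 -0.0054  0.0713] along 0.0268 across -0.0017 F [ 0.51 -0.2  -0.21] w 0.0007
[[-0.193, 0.981, 0.0], [0.981, 0.193, 0.001], [0.001, 0.0, -1.0]] [ 0.49  0.23 -0.62  1.89  0.15  1.07 -0.  ]
time: 7.35
ee_pos: [0.5037, -0.0037, 0.0713]
eef_rot: [0.635, 0.772, 0.0, -0.0]
ft_force: [0.6, 0.9, -0.1]
width: 0.0001
grip_force: 0.0
((492.7594299316406, 71.8853759765625), (39.695335388183594, 39.31870651245117), 11.888728141784668) knob along 0.1048 across 0.0028 z 0.15324736495015215
t 7.4 p [ 0.5037 -0.0038  0.0713] along 0.0285 across -0.0019 F [-0.06  0.65 -0.8 ] w 0.0007
[[-0.193, 0.981, -0.0], [0.981, 0.193, 0.0], [0.0, 0.0, -1.0]] [ 0.48  0.23 -0.62  1.89  0.15  1.07 -0.01]
```

```bash
python3 -m crank '{"steps":[[[0,0,0],[0,0,0]],[[0,0,0],[0,0,0]],[[0,0,0],[0,0,0]],[[0,0,0],[0,0,0]]]}'
python3 - <<'E'
from h import *
c=grab('wrist');kn(c);st()
E
```

```text
time: 7.73
ee_pos: [0.5037, -0.004, 0.0713]
eef_rot: [0.635, 0.772, 0.0, -0.0]
ft_force: [-0.2, 0.0, -0.6]
width: 0.0004
grip_force: 0.0
((491.94525146484375, 75.99478149414062), (39.58296203613281, 39.65601348876953), 60.948455810546875) knob along 0.109 across 0.0028 z 0.15325616307731088
t 7.78 p [ 0.5037 -0.004   0.0713] along 0.0282 across -0.0019 F [0.57 1.04 0.19] w 0.0006
[[-0.193, 0.981, 0.0], [0.981, 0.193, 0.0], [0.0, 0.0, -1.0]] [ 0.48  0.23 -0.62  1.89  0.15  1.07 -0.01]
```

The carriage pulled ahead of the fingers by itself, so it dropped into the notch. I'll back off, raise and check.

```bash
python3 -m crank '{"steps":[[[0.08,-0.39,0],[0,0,0]],[[0.08,-0.39,0],[0,0,0]],[[0,0,0.7],[0,0,0]],[[0,0,0.7],[0,0,0]],[[0,0,0.7],[0,0,0]],[[0,0,0.7],[0,0,0]],[[0,0,0.6],[0,0,0]],[[0,0,0],[0,0,0]],[[0,0,0],[0,0,0]]]}'
python3 - <<'E'
from h import *
c=grab('wrist');kn(c);st();cv2.imwrite('pics/w4.png',c['pixels'])
c=grab('scene');W=cloud(c);
p=W[(W[...,2]>.147)&(W[...,2]<.17)&(abs(W[...,0]-.49)<.03)&(abs(W[...,1]-.07)<.035)];print(len(p),p.mean(0))
E
```

```text
time: 8.53
ee_pos: [0.5083, -0.0247, 0.1567]
eef_rot: [0.636, 0.772, 0.0, 0.001]
ft_force: [-0.1, -0.1, -0.7]
width: 0.0005
grip_force: 0.0
((492.0401916503906, 75.94242858886719), (39.60884475708008, 39.203250885009766), 54.88999938964844) knob along 0.1089 across 0.0029 z 0.15326824714179885
t 8.58 p [ 0.5076 -0.0245  0.1558] along 0.0074 across -0.0022 F [ 0.05 -0.21 -0.09] w 0.0007
[[-0.192, 0.981, -0.0], [0.981, 0.192, -0.0], [-0.0, -0.0, -1.0]] [ 0.53  0.14 -0.62  1.78  0.09  1.24  0.08]
87 [0.49034083 0.07958652 0.15312178]
```

View pics/w4.png

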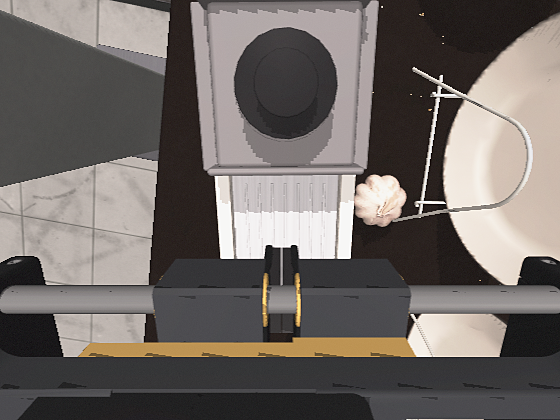

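The knob hasn't moved since I backed off: centre (285,82) in the picture, world (0.492, 0.076). The blade is covered. Next I'll move over the knob.

```bash
python3 -m crank '{"steps":[[[-0.12,0.8,0],[0,0,0]],[[-0.12,0.8,0],[0,0,0]],[[-0.12,0.8,0],[0,0,0]],[[-0.13,0.81,0],[0,0,0]],[[-0.13,0.81,0],[0,0,0]],[[0,0,0],[0,0,0]],[[0,0,-0.4],[0,0,0]],[[0,0,-0.4],[0,0,0]],[[0,0,0],[0,0,0]],[[0,0,0],[0,0,0]]]}'
python3 - <<'E'
from h import *
st()
c=grab('wrist');W=cloud(c)
for u in(268,292):print([(v,((W[v,u,:2]-K)@D).round(4),W[v,u,2].round(4)) for v in range(225,262,3)])
E
```

```text
time: 9.47
ee_pos: [0.4915, 0.0758, 0.1349]
eef_rot: [0.636, 0.772, -0.001, -0.001]
ft_force: [0.3, -0.3, -0.3]
width: 0.0005
grip_force: 0.0
t 9.47 p [0.4915 0.0758 0.1349] along 0.1089 across 0.0023 F [ 0.33 -0.29 -0.31] w 0.0005
[[-0.192, 0.981, -0.002], [0.981, 0.192, -0.0], [0.0, -0.002, -1.0]] [ 0.41  0.15 -0.7   1.83  0.1   1.2  -0.13]
[(225, np.float64(0.127), np.float64(0.153)), (228, np.float64(0.1249), np.float64(0.1526)), (231, np.float64(0.1231), np.float64(0.153)), (234, np.float64(0.121), np.float64(0.1528)), (237, np.float64(0.1194), np.float64(0.1537)), (240, np.float64(0.1172), np.float64(0.1532)), (243, np.float64(0.1152), np.float64(0.1535)), (246, np.float64(0.1211), np.float64(0.1723)), (249, np.float64(0.1212), np.float64(0.1767)), (252, np.float64(0.1213), np.float64(0.181)), (255, np.float64(0.1211), np.float64(0.1843)), (258, np.float64(0.121), np.float64(0.1878)), (261, np.float64(0.1207), np.float64(0.1908))]
[(225, np.float64(0.1269), np.float64(0.153)), (228, np.float64(0.1249), np.float64(0.1529)), (231, np.float64(0.1231), np.float64(0.1534)), (234, np.float64(0.1208), np.float64(0.1527)), (237, np.float64(0.1193), np.float64(0.1539)), (240, np.float64(0.1168), np.float64(0.1527)), (243, np.float64(0.1148), np.float64(0.1527)), (246, np.float64(0.1211), np.float64(0.1726)), (249, np.float64(0.1206), np.float64(0.1757)), (252, np.float64(0.1213), np.float64(0.1813)), (255, np.float64(0.1203), np.float64(0.1828)), (258, np.float64(0.1207), np.float64(0.1876)), (261, np.float64(0.121), np.float64(0.1916))]
```

```bash
python3 -m crank '{"steps":[[[0,0,-0.3],[0,0,0]],[[0,0,-0.3],[0,0,0]],[[0,0,-0.12],[0,0,0]],[[0,0,-0.12],[0,0,0]],[[0,0,-0.12],[0,0,0]],[[0,0,-0.12],[0,0,0]]]}';python3 -m crank '{"steps":[[[0,0,-0.06],[0,0,0]],[[0,0,-0.06],[0,0,0]],[[0,0,0],[0,0,0]]]}';python3 -m crank '{"steps":[[[0,0,-0.06],[0,0,0]],[[0,0,-0.06],[0,0,0]],[[0,0,0],[0,0,0]]]}'
```

```text
time: 10.02
ee_pos: [0.4922, 0.0768, 0.1091]
eef_rot: [0.635, 0.772, -0.0, 0.0]
ft_force: [-1.9, -0.8, 2.3]
width: 0.0008
grip_force: 1.0
time: 10.27
ee_pos: [0.4922, 0.077, 0.1061]
eef_rot: [0.635, 0.772, 0.0, -0.0]
ft_force: [0.4, 0.5, 0.3]
width: 0.0007
grip_force: 0.1
time: 10.52
ee_pos: [0.4923, 0.0771, 0.1031]
eef_rot: [0.635, 0.772, 0.0, 0.0]
ft_force: [-0.9, -0.4, 1.2]
width: 0.0004
grip_force: 0.2
```

```bash
for i in 1 2; do python3 -m crank '{"steps":[[[0,0,-0.06],[0,0,0]],[[0,0,-0.06],[0,0,0]],[[0,0,0],[0,0,0]]]}'|sed -n 2,4p; done
```

```text
ee_pos: [0.4924, 0.0771, 0.1009]
eef_rot: [0.635, 0.772, 0.0, 0.0]
ft_force: [-1.9, -1.0, 7.5]
ee_pos: [0.4927, 0.0771, 0.1003]
eef_rot: [0.635, 0.772, -0.0, 0.001]
ft_force: [-15.1, -4.1, 35.8]
```

It has reached the hard stop. I'll lift off and check.

```bash
python3 -m crank '{"steps":[[[0,0,0.06],[0,0,0]],[[0,0,0.06],[0,0,0]],[[0,0,0.3],[0,0,0]],[[0,0,0.6],[0,0,0]],[[0,0,0.8],[0,0,0]],[[0,0,0.8],[0,0,0]],[[0.1,-0.8,0.4],[0,0,0]],[[0.1,-0.8,0],[0,0,0]],[[0.1,-0.8,0],[0,0,0]],[[0.1,-0.8,0],[0,0,0]]]}'; python3 -m crank '{"steps":[[[0.1,-0.8,0],[0,0,0]],[[0,0,0],[0,0,0]],[[0,0,0],[0,0,0]]]}'
python3 - <<'E'
from h import *
c=grab('wrist');W=cloud(c);st()
m=(W[...,2]>.13)&(W[...,2]<.145);m[245:]=0
k,l,s,_=cv2.connectedComponentsWithStats(m.astype(np.uint8));p=W[l==1+s[1:,4].argmax()];q=cv2.minAreaRect((p[:,:2]*1000).astype(np.float32))
print(q,(np.array(q[0])/1000-K)@D,np.median(p[:,2]))
c=grab('top');W=cloud(c)
for v,u in[(189,276),(249,416),(248,118),(247,152)]:print(W[v,u].round(3))
cv2.imwrite('pics/t5.png',c['pixels'])
E
```

```text
time: 11.85
ee_pos: [0.5024, -0.0038, 0.1732]
eef_rot: [0.635, 0.772, 0.0, 0.0]
ft_force: [0.3, -0.2, 0.2]
width: 0.0002
grip_force: 0.0
time: 12.1
ee_pos: [0.5047, -0.0239, 0.1727]
eef_rot: [0.636, 0.772, 0.0, -0.0]
ft_force: [0.1, 0.6, -0.1]
width: 0.0006
grip_force: 0.0
t 12.15 p [ 0.5047 -0.0226  0.1728] along 0.0099 across -0.0047 F [-0.66  0.05  0.91] w 0.0003
[[-0.193, 0.981, -0.0], [0.981, 0.193, 0.001], [0.001, 0.0, -1.0]] [ 0.53  0.12 -0.62  1.76  0.07  1.28  0.09]
((492.2882080078125, 76.16638946533203), (38.95868682861328, 38.90965270996094), 10.549805641174316) 0.10908888981759207 0.13555750632220726
[0.518 0.002 0.602]
[ 0.438 -0.419  0.056]
[0.433 0.429 0.109]
[0.437 0.336 0.106]
```

View pics/t5.png

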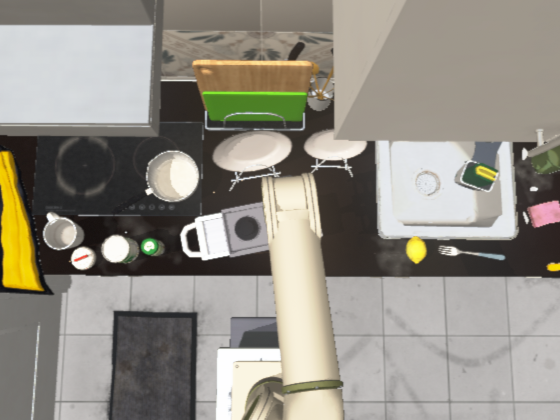

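The view shows the carriage at (245,230), parked and clear of the arm. The lemon, tin and jar are where they were. The knob is 17.7 mm lower and the carriage position is unchanged, so I'm handing in.

```bash
python3 -c "
from bench import ticket
print(ticket.close_job())"
```

```text
the job is handed in; nothing more can be done
None
```

The job is handed in with no verdict shown: the carriage is in the park notch over the blade, the food pusher was then pressed to its stop (knob 17.7 mm lower), and the lemon, tin and jar are where they stood; the arm hid the garlic in the last picture, but it was never touched.

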